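# Hang the dial thermometer on the bench hook

## Robot

A 6-joint arm with a two-finger parallel gripper is mounted at the origin on the work surface. World frame = base frame: x ahead of the robot, y to its left, z up, the work surface at z = 0. Lengths are in mm, angles in rad, forces in N, time in s.
With the tool pointing down it reaches from about 275 to 825 mm from the base axis. Payload 4.9 kg.
Tool frame: the origin (TCP) lies at the very end of the fingers, on their centre line; the grasp point (between the pads) lies 19 mm behind it; z points along the fingers, y is the line along which they close (so a half turn about z gives the same grasp; the last joint's range is limited). The gripper opens to 85 mm and grips with 20 to 120 N. Pads are 22 mm wide; open, the fingers measure 114 mm over their backs; the gripper's body (76 mm by 85 mm) begins 54 mm behind the grasp point. The pads swing forward as they close: fully open they stand 13 mm farther back than shut.
Start: joints at [-1.267, 0.326, -0.193, 1.052, 0, 1.437], TCP at [233.185, -498.14, 231.281] pointing down, gripper open.
Joint ranges: [-2.65, 2.65], [-0.97, 1.79], [-1.3, 1.35], [-1.93, 2.1], [-1.47, 1.37], [-3.14, 3.14]. Speed limits (rad/s): [2.57, 2.57, 3.14, 3.14, 3.14, 3.14].

## Interface

Orientations are given as [roll, pitch, yaw] about the fixed x, y, z axes, in that order (R = Rz(yaw) Ry(pitch) Rx(roll)).
In Python, from bench import bot, solve_ik, imaging gives the robot as it stands. Calls block until the motion is done:
- bot.move_ptp(position, orientation): joint-space move of the TCP to a pose.
- bot.movel(position, rot=None, max_speed=150, threshold=None): straight line of the TCP; rot=None keeps the orientation; max_speed is the mean speed in mm/s. With threshold (N) it stops when the force on the tool has changed by that much, and returns True; else False.
- bot.move_j(angles): joint-space move.
- bot.grip(opening, effort=None): opening from 0.0 (shut) to 1.0 (fully open); effort is the grip in N (None keeps the last); returns when the fingers have stopped.
- bot.dwell(seconds).
- solve_ik(position, orientation): joint angles nearest the present ones, or None.
- bot.get_state(): the state.
- imaging.capture(name): name is "scene" or "top" or "wrist"; returns the picture (400x640x3 uint8, blue, green, red); there is no depth.
- imaging.camera_model(name): a dict with "K" (3x3 intrinsics, pixels), "position" and "rotation" of the camera in the world. Camera axes: x right, y up, looking along -z (the intrinsics and any distortion apply to the point x, -y, -z); pixel columns grow to the right and rows downward; lengths in mm; the calibration is good to about 2 mm. The wrist camera is an equidistant fisheye: a pixel r from the principal point sees the ray r / f radians off the axis. A picture is of the moment at which its call begins: read the wrist's pose just before it. camera_model takes no time and is no camera call; for the wrist camera it gives the pose at the moment of the call.
A pose or a line that the arm cannot do raises bot.IKError and nothing moves.
- bot.sign_off(): hands the job in; it is judged then, once.
The state is a dict: "t": time; "qpos": joint angles; "joint_velocities": joint speeds; "effort": joint torques, N m; "tcp_pos": TCP position; "orientation": TCP orientation; "contact_force": force on the tool from outside, world axes, zero at the start; "wrist_torque": the same for the moment, N m; "opening": opening from 0.0 (shut) to 1.0 (fully open); "gripper_force": force on a finger pad.
Only numpy, scipy, OpenCV 4.12 (cv2) and the standard library are available. Lean on these libraries where they do the work, as an engineer would, in place of code of your own. Each camera call takes 0.05 s, during which the arm holds its last target. There are 200 camera calls.

## Task

Take the dial thermometer plate out of its rack and hang it by its slot on the hook of the stand, so that it hangs free and upright, fully home in the bend of the hook, with the dial facing outward, away from the stand's rod. The hook has been slid up or down its rod by an unknown amount, so feel for it gently and never force the plate against it. Leave the bottle, the beaker and the jar where they stand.

Things in the scene. Friction and masses are not known exactly. Their poses are not given: they have to be found in the camera images.
- gauge_slot (a point): Slot centre of the loose dial thermometer, a white plastic plate 50 wide (y), 110 tall (z), 8 mm thick (x), 80-150 g. The slot goes through along x, 13 wide by 18 mm tall; its centre is 93 mm above the foot, mid-thickness. x points out of the dial face, z up. It starts upright in the rack; pinch its side edges (50 mm apart along y) from above at slot height, leaving the slot free.
- gauge_dial (a point): Centre of the front of the plate's round dial (marked face): steel rim 44 mm across, 7 mm proud of the plate, black ticks and pointer. It is 41 mm below the slot centre and 11 mm in front of the plate's mid-plane. The other face is plain. x points out of the dial.
- rack: Fixed grey block 70 (x) by 85 (y) by 28 mm high with one slot 11 by 53 mm across its middle, floor 6 mm above the bench, where the plate's foot stands; lift at least 25 mm straight up to free it. Origin under its centre, on the bench. Any yaw.
- stand: Fixed stand: foot 120 by 100 by 14 mm, centred 10 mm along +x; rod 12 mm across at the origin, 140 mm high; 26 mm clamp block on the rod carrying a bent wire hook, the highest thing on it. Origin on the rod axis at bench level; x points outward, the way the hook points. The clamp is tight and does not give; keep plate-to-stand force below 25 N.
- hook_mark (a point): Point on the stand 55 mm out along x, 165 mm high: top of the 6 mm wire in the hook's bend if the clamp were in mid position. The real hook is above or below by up to 25 mm, unmeasured. From a crest 9 mm inward of the bend and 7 mm higher the wire dips to the bend, then rises to a round tip centred 12 mm out and 9 mm up from the wire centre in the bend. x points outward.
- bottle: Bystander: loose amber glass bottle with black cap, 60 mm across, 130 mm tall. Origin under its centre.
- beaker: Bystander: loose clear glass beaker, 52 mm across, 70 mm tall, open at the top. Origin under its centre.
- jar: Bystander: loose white plastic jar, 54 mm across, 75 mm tall. Origin under its centre.
Mind the look-alikes: they are no part of the job. There is more than one size of the rack; the one meant has the size given above.

How it is judged:
By the outcome, as a careful person would: the job done as asked, in the order asked, and still so for the second after the job is handed in, with the robot touching nothing.
It also fails if it takes over 72 s, if anything falls off the work surface, if the arm or the gripper's body presses on something with over 40 N, if the wrist force passes 120 N, or if a joint passes its speed limit or range.

## Working session

There is one attempt and no reset: what is moved stays moved. The work goes in short steps, each a Python script; the robot and the scene stay as the last script left them, time stands still between calls to the robot, and variables do not carry over. Pictures are saved under pics/ and viewed, at most 10 in all, crops included, and the job is handed in when it is done.

```bash
mkdir -p pics; ls
python3 - <<'E'
from bench import bot, solve_ik, imaging
import cv2,numpy as np
a=imaging.capture("scene");b=imaging.capture("top")
cv2.imwrite("pics/scene.png",a);cv2.imwrite("pics/top.png",b)
for n in("scene","top"):
    m=imaging.camera_model(n);print(n,{k:np.round(v,3).tolist() if not isinstance(v,str) else v for k,v in m.items()})
s=bot.get_state();print(s['t'],s['orientation'],s['opening'])
E
```

```text
pics
scene {'K': [[363.989, 0.0, 321.649], [0.0, 363.989, 206.389], [0.0, 0.0, 1.0]], 'position': [1041.933, 430.726, 661.63], 'rotation': [0.861, -0.01, 2.294]}
top {'K': [[386.807, 0.0, 323.319], [0.0, 386.807, 203.755], [0.0, 0.0, 1.0]], 'position': [405.873, 40.118, 933.449], 'rotation': [0.17, 0.017, -1.597]}
0.1 [-3.14007893e+00 -2.05775294e-04  4.37831216e-01] 1.0007275896062278
```

View pics/scene.png

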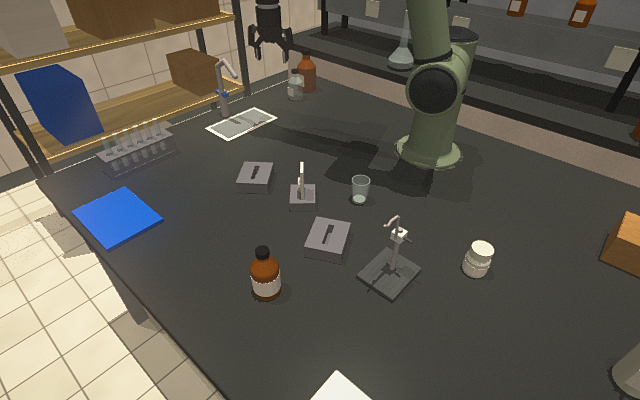

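View pics/top.png

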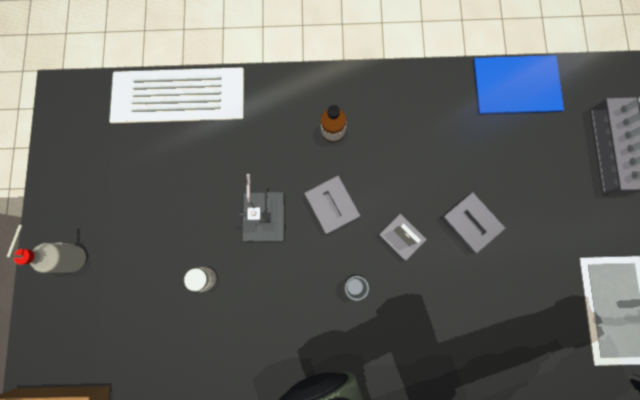

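Run:
```python
import cv2,numpy as np
a=cv2.imread("pics/scene.png");b=cv2.imread("pics/top.png")
f=lambda im,x,y,w,h,k:cv2.resize(im[y:y+h,x:x+w],None,fx=k,fy=k,interpolation=cv2.INTER_CUBIC)
p1=f(b,230,165,100,75,4);p2=f(b,365,200,100,75,4);p3=f(a,350,205,100,75,4) ;p3=f(a,345,207,100,75,4);p4=f(a,255,140,100,75,4)
p=np.vstack([np.hstack([p1,p2]),np.hstack([p3,p4])]);cv2.imwrite("pics/c1.png",p);print(p.shape)
```

```text
(600, 800, 3)
```

View pics/c1.png

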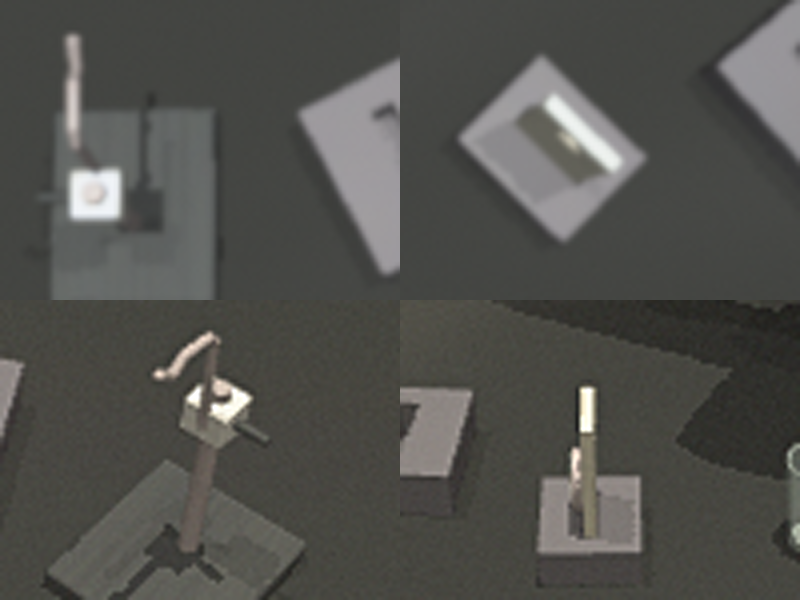

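```bash
cat > h.py <<'E'
from bench import bot, solve_ik, imaging
import cv2,numpy as np
from scipy.spatial.transform import Rotation as Ro
def Rm(r): 
    r=np.asarray(r,float); return r if r.shape==(3,3) else Ro.from_euler('xyz',r).as_matrix()
def ray(m,uv):
    K=np.array(m['K']);x=(uv[0]-K[0,2])/K[0,0];y=(uv[1]-K[1,2])/K[1,1]
    if m.get('fish'):
        r=np.hypot(x,y);d=np.array([x/r*np.sin(r),-y/r*np.sin(r),-np.cos(r)])
    else: d=np.array([x,-y,-1.])
    d=Rm(m['rotation'])@d; return np.array(m['position'],float),d/np.linalg.norm(d)
def onz(m,uv,z):
    p,d=ray(m,uv);return p+d*(z-p[2])/d[2]
def tri(*L):
    A=0;b=0
    for m,uv in L:
        p,d=ray(m,uv);P=np.eye(3)-np.outer(d,d);A=A+P;b=b+P@p
    x=np.linalg.solve(A,b);return x,[np.linalg.norm((np.eye(3)-np.outer(ray(*l)[1],ray(*l)[1]))@(x-l[0]['position'])) for l in L]
def proj(m,X):
    c=Rm(m['rotation']).T@(np.array(X)-m['position']);K=np.array(m['K'])
    a=np.array([c[0],-c[1]]);z=-c[2]
    a=a/np.linalg.norm(a)*np.arctan2(np.linalg.norm(a),z) if m.get('fish') else a/z
    return a*K[0,0]+K[:2,2]
E
python3 - <<'E'
from h import *
T=imaging.camera_model("top");S=imaging.camera_model("scene")
r=np.round
c=[onz(T,(365+(x-400)/4,200+y/4),28) for x,y in((540,55),(648,157),(563,243),(458,138))]
print("rack",r(c,1).tolist(),"ctr",r(np.mean(c,0),1),[r(np.linalg.norm(c[i]-c[i-1]),1) for i in range(4)])
yv=(c[0]-c[1]+c[3]-c[2]);print("rack y yaw",np.arctan2(yv[1],yv[0]))
e=[onz(T,(365+(x-400)/4,200+y/4),116) for x,y in((550,95),(620,170))];print("plate top",r(e,1).tolist())
for n,t,s in(("tip",(72,37),(158,375)),("crest",(70,145),(213,336)),("rodtop",(94,194),(220,388))):
    print(n,*[r(q,1) for q in tri((T,(230+t[0]/4,165+t[1]/4)),(S,(345+s[0]/4,207+(s[1]-300)/4)))])
print("foot",[r(onz(T,(230+x/4,165+y/4),14),1).tolist() for x,y in((57,108),(214,108))], r(onz(T,(243,241.5),14),1),r(onz(T,(284,241),14),1))
print("rod base",r(onz(S,(345+190/4,207+245/4),14),1))
for n,uv,z in(("bottle",(334,112),130),("beaker",(356,288),0),("jar",(198,279),75)):print(n,r(onz(T,uv,z)))
print(imaging.camera_model("wrist"))
E
```

```text
rack [[532.7, -129.0, 28.0], [471.0, -188.1, 28.0], [422.8, -135.7, 28.0], [485.1, -78.4, 28.0]] ctr [ 477.9 -132.8   28. ] [np.float64(69.5), np.float64(85.4), np.float64(71.1), np.float64(84.7)]
rack y yaw 0.7537640029253043
plate top [[498.8, -116.6, 116.0], [458.2, -150.8, 116.0]]
tip [595.7 196.9 195.1] [1.4 1.4]
crest [544.3 198.1 185.4] [0.4 0.4]
rodtop [526.2 197.2 136.5] [1.3 1.3]
foot [[598.9, 242.8, 14.0], [596.1, 147.1, 14.0]] [478.8 244.7  14. ] [477.2 147.   14. ]
rod base [526.8 200.5  14. ]
bottle [748.  21. 130.]
beaker [363. -20.   0.]
jar [395. 329.  75.]
{'K': array([[309.70691629,   0.        , 321.14624208],
       [  0.        , 309.70691629, 195.67013831],
       [  0.        ,   0.        ,   1.        ]]), 'position': array([ 302.04877438, -464.46701302,  373.59525378]), 'rotation': array([-3.00965555e-01, -8.36074121e-04, -1.13308566e+00])}
```

Run:
```python
from h import *
bot.move_ptp([478,-133,190],[np.pi,0,-0.817])
m=imaging.camera_model("wrist");w=imaging.capture("wrist");cv2.imwrite("pics/w1.png",w)
np.save("w1.npy",m,allow_pickle=True);m['fish']=1
print(bot.get_state()['t'],bot.get_state()['qpos'],m['position'],m['rotation'],proj(m,[478,-133,116]),proj(m,[498,-114,116]))
```

```text
3.625 [-4.20584993e-01  2.61201354e-01 -3.95334675e-01  9.14190733e-01
 -4.47237383e-05 -2.74475441e+00] [ 530.16312296 -187.2128578   333.0261059 ] [-2.98899031e-01 -6.47027883e-04 -2.38829504e+00] [322.25898537 206.43743501] [285.22475535 206.62316276]
```

View pics/w1.png

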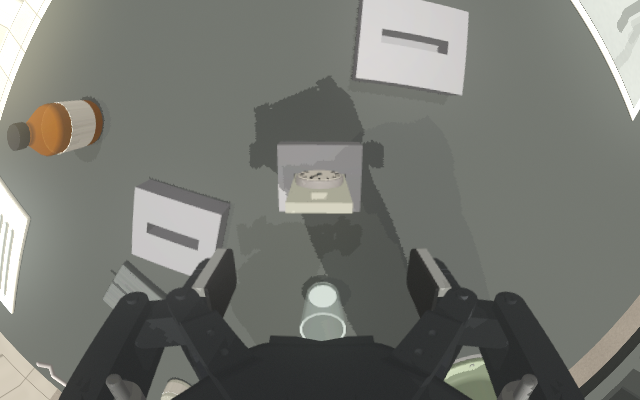

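Run:
```python
from h import *
m=np.load("w1.npy",allow_pickle=True).item();m['fish']=1
a=onz(m,(285.5,209),116);b=onz(m,(353,209),116);c=(a+b)/2;print(a,b,c)
yaw=-0.817
p=[c[0],c[1]]
print(bot.movel([*p,80],[np.pi,0,yaw],max_speed=100,threshold=6),bot.get_state()['tcp_pos'],bot.get_state()['contact_force'])
w=imaging.capture("wrist");cv2.imwrite("pics/w2.png",w)
bot.grip(0.3,40);s=bot.get_state();print(s['t'],s['opening'],s['gripper_force'],s['contact_force'],s['wrist_torque'])
```

```text
[ 496.61418136 -112.72322245  116.        ] [ 459.8522693  -147.19465986  116.        ] [ 478.23322533 -129.95894115  116.        ]
False [ 478.74378306 -130.18445065   80.53633425] [ 0.0514699  -0.97444574 -0.53285911]
5.35 0.5756850145452828 41.08315922319889 [-0.73321224  0.26059499  4.03469048] [0.01112289 0.23247579 0.00644825]
```

Run:
```python
from h import *
s=bot.get_state();p=s['tcp_pos']
bot.movel([p[0],p[1],130],max_speed=80)
bot.movel([p[0],p[1],230],max_speed=200)
V=[]
for i,y in enumerate((-20,50)):
    bot.movel([600,y,230],[np.pi,0,-0.01],max_speed=200);bot.dwell(0.2)
    m=imaging.camera_model("wrist");m['fish']=1;w=imaging.capture("wrist");np.save(f"v{i}.npy",m,allow_pickle=True);cv2.imwrite(f"pics/v{i}.png",w)
    q=proj(m,[590,196,190]);print(q,m['position']);x,yy=int(np.clip(q[0]-50,0,540)),int(np.clip(q[1]-75,0,250));print(x,yy)
    V.append(cv2.resize(w[yy:yy+150,x:x+100],None,fx=4,fy=4,interpolation=cv2.INTER_CUBIC))
s=bot.get_state();print(s['t'],s['opening'],s['gripper_force'],s['contact_force'])
cv2.imwrite("pics/hook.png",np.hstack(V))
```

```text
Traceback (most recent call last):
bench.IKError: the arm cannot follow that straight line within its joint ranges
```

Run:
```python
from h import *
V=[]
for i,y in enumerate((-20,50)):
    bot.movel([600,y,230],[np.pi,0,-0.3],max_speed=200);bot.dwell(0.2)
    m=imaging.camera_model("wrist");m['fish']=1;w=imaging.capture("wrist");np.save(f"v{i}.npy",m,allow_pickle=True);cv2.imwrite(f"pics/v{i}.png",w)
    q=proj(m,[590,196,190]);print(q,m['position']);x,yy=int(np.clip(q[0]-50,0,540)),int(np.clip(q[1]-75,0,250));print(x,yy)
    V.append(cv2.resize(w[yy:yy+150,x:x+100],None,fx=4,fy=4,interpolation=cv2.INTER_CUBIC))
s=bot.get_state();print(s['t'],s['opening'],s['gripper_force'],s['contact_force'])
cv2.imwrite("pics/hook.png",np.hstack(V))
```

```text
[ 96.25083315 293.66868006] [672.16049424 -42.02777825 373.20638889]
46 218
[149.00113948 283.11327758] [672.73266686  27.84576985 373.03956832]
99 208
8.7417 0.5780628267181305 41.53512887656689 [-0.19092998  0.68086995 -0.52488124]
```

View pics/hook.png

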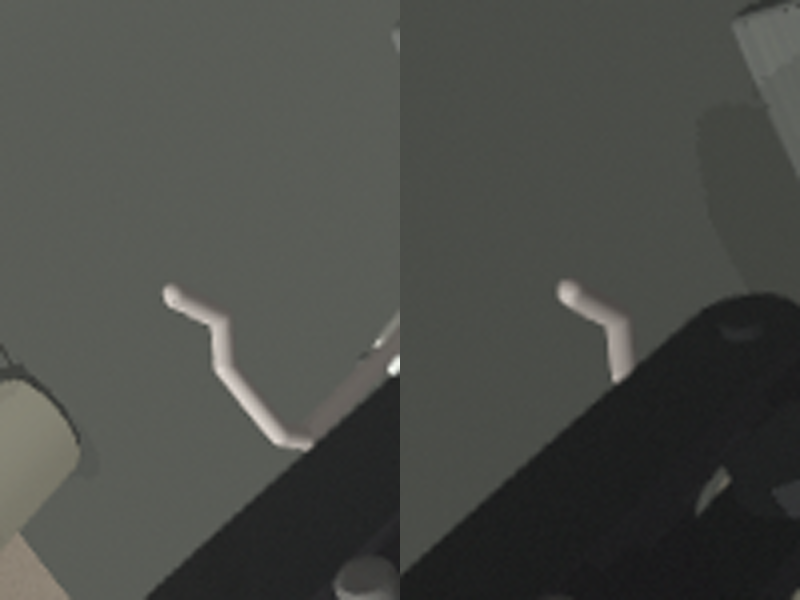

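View pics/v1.png

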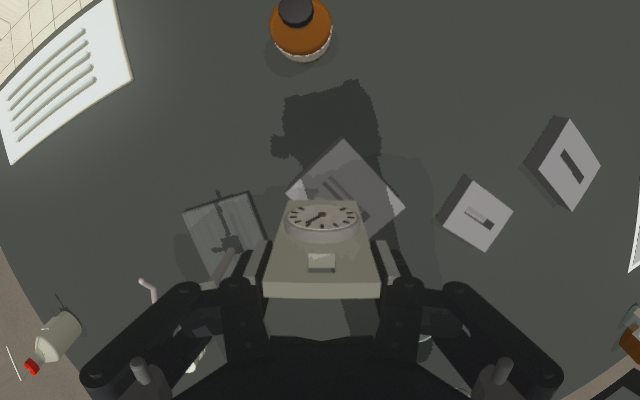

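Run:
```python
from h import *
T=imaging.camera_model("top");S=imaging.camera_model("scene")
a,b=[np.load(f"v{i}.npy",allow_pickle=True).item() for i in(0,1)]
tip=[(a,(46+171/4,218+294/4)),(b,(99+168/4,208+291/4))]
bend=[(a,(46+220/4,218+323/4)),(b,(99+220/4,208+323/4))]
tt=(T,(230+72/4,165+38/4));ss=(S,(345+159/4,207+75/4))
for n,L in(("tip w",tip),("tip wt",tip+[tt]),("tip wts",tip+[tt,ss]),("bend",bend)):print(n,*[np.round(q,1) for q in tri(*L)])
for m,uv in bend+tip:
    p,d=ray(m,uv);q=p+d*(196-p[1])/d[1];print("y=196:",np.round(q,1))
# slot position in hand, v1: plate top corners & slot
for uv,z in(((264,290),230+19+17),((379,290),266),((321,262),249)):print(onz(b,uv,z)-np.array([600,50,0]))
```

```text
tip w [596.  197.3 195.7] [0. 0.]
tip wt [596.2 196.  196.5] [0.3 0.5 0.8]
tip wts [595.7 197.4 195.4] [0.4 0.3 1.7 1.4]
bend [583.3 195.8 188.3] [0.1 0.1]
y=196: [583.2 196.  188.2]
y=196: [583.3 196.  188. ]
y=196: [596.5 196.  196.7]
y=196: [596.6 196.  197.1]
[  8.75040975  22.58910966 266.        ]
[ -5.63083067 -23.40614635 266.        ]
[  5.86069983  -1.53934171 249.        ]
```

Run:
```python
from h import *
R=[np.pi,0,-0.015]; dx,dz=1.5,18.5
def go(x,z,v=150,th=None,y=196.5):
    r=bot.movel([x-dx,y,z-dz],R,max_speed=v,threshold=th);s=bot.get_state()
    print(r,np.round(s['tcp_pos'],1),np.round(s['contact_force'],2),round(s['t'],2));return r
go(645,250,200,None,90);go(640,215,150);go(612,195,80)
bot.dwell(.2)
w=imaging.capture("wrist");cv2.imwrite("pics/ap.png",w[150:350,190:450])
ok=not go(591,195,20,4)
w=imaging.capture("wrist");cv2.imwrite("pics/in.png",np.vstack([cv2.resize(q,None,fx=2.2,fy=1.5*1) for q in (cv2.imread("pics/ap.png"),w[150:350,190:450])]))
```

```text
False [643.6  89.8 231. ] [ 0.37  0.46 -0.96] 9.18
False [638.7 195.9 196.8] [ 0.62 -0.77 -0.88] 10.08
False [611.1 196.1 177.1] [ 0.4  -0.1  -1.72] 10.67
False [589.9 196.5 176.6] [ 2.48 -0.07 -1.07] 12.12
```

View pics/in.png

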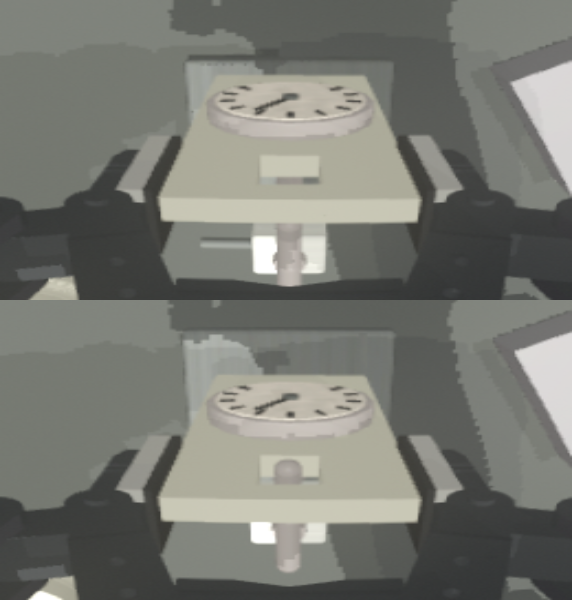

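Run:
```python
from h import *
R=[np.pi,0,-0.015]; dx,dz=1.5,18.5
def st(r=None):
    bot.dwell(.15);s=bot.get_state();print(r,np.round(s['tcp_pos'],1),np.round(s['contact_force'],2),np.round(s['wrist_torque'],2),round(s['t'],2))
def go(x,z,v,th): 
    r=bot.movel([x-dx,196.5,z-dz],R,max_speed=v,threshold=th);st(r);return r
st()
if not go(583.3,191.5,15,4):
    go(583.3,174,12,4)
w=imaging.capture("wrist");cv2.imwrite("pics/dn.png",cv2.resize(w[150:350,190:450],None,fx=3,fy=3))
```

```text
None [589.7 196.5 176.5] [ 2.2  -0.14 -2.49] [ 0.02 -0.37  0.05] 12.32
True [587.3 196.3 174.2] [ 0.32  0.23 -0.89] [ 0.08 -0.15  0.06] 12.82
```

View pics/dn.png

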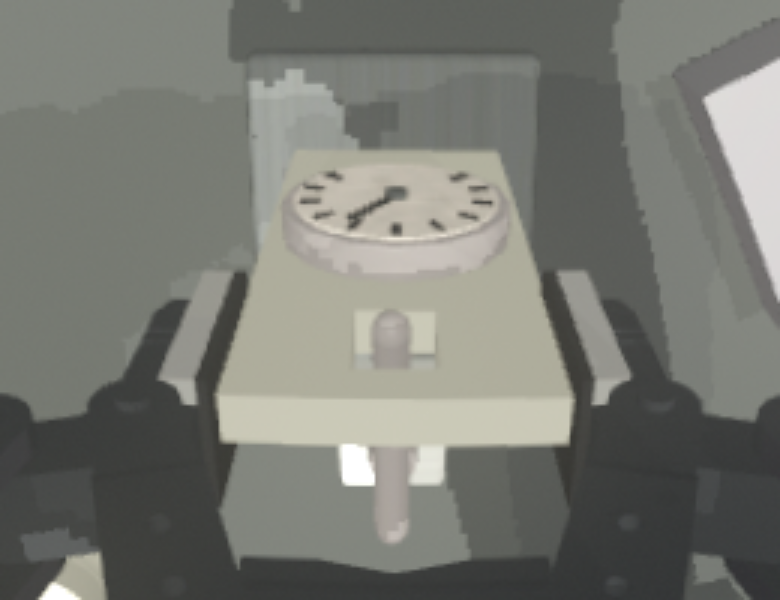

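Run:
```python
from h import *
R=[np.pi,0,-0.015]; dx,dz=1.5,18.5
def st(r=None):
    bot.dwell(.15);s=bot.get_state();print(r,np.round(s['tcp_pos'],1),np.round(s['contact_force'],2),np.round(s['wrist_torque'],2),round(s['t'],2))
def go(x,z,v,th): 
    r=bot.movel([x-dx,196.5,z-dz],R,max_speed=v,threshold=th);st(r);return r
st()
if not go(583.3,189,12,4):
    go(583.3,174,10,4)
```

```text
None [587.4 196.2 174.2] [-0.02  0.   -1.71] [ 0.09 -0.02 -0.01] 13.03
False [581.9 196.5 170.6] [ 0.08 -0.   -0.87] [-0.04  0.02  0.03] 13.92
True [582.1 196.5 163.7] [ 1.17 -0.04  4.73] [ 0.   -0.18 -0.01] 14.88
```

Run:
```python
from h import *
R=[np.pi,0,-0.015]
for x in (583.6,):
    bot.movel([x,196.5,166],R,max_speed=15);bot.dwell(.2)
    r=bot.movel([x,196.5,156],R,max_speed=8,threshold=3);bot.dwell(.2)
    s=bot.get_state();print(r,np.round(s['tcp_pos'],1),np.round(s['contact_force'],2),round(s['t'],2))
w=imaging.capture("wrist")
S=imaging.capture("scene");f=lambda im,k:cv2.resize(im,None,fx=k,fy=k,interpolation=cv2.INTER_CUBIC)
cv2.imwrite("pics/ct.png",np.hstack([f(w[150:350,220:420],2),f(S[190:290,340:440],4)]))
```

```text
True [583.1 196.5 164.3] [-0.59  1.05  3.78] 16.15
```

View pics/ct.png

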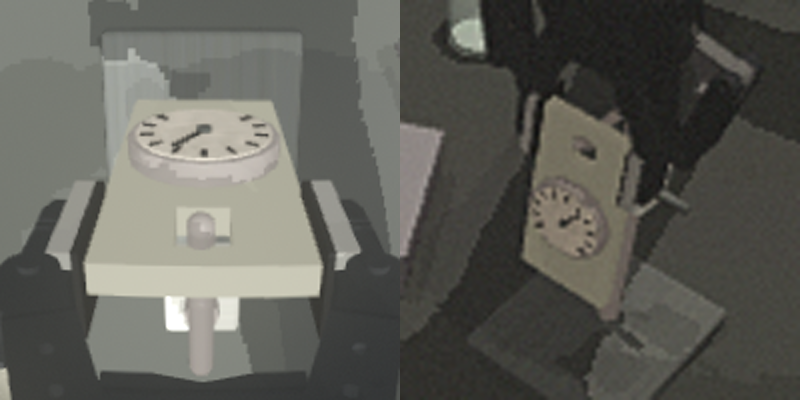

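Run:
```python
from h import *
R=[np.pi,0,-0.015]
bot.grip(0.9);bot.dwell(.3);s=bot.get_state();print(np.round(s['tcp_pos'],1),np.round(s['contact_force'],2),s['opening'])
x=s['tcp_pos'];print(bot.movel([x[0],x[1],290],R,max_speed=70,threshold=6))
bot.dwell(2.0);w=imaging.capture("wrist");S=imaging.capture("scene");f=lambda im,k:cv2.resize(im,None,fx=k,fy=k,interpolation=cv2.INTER_CUBIC)
cv2.imwrite("pics/end.png",np.hstack([f(w[130:330,220:420],2),f(S[190:290,340:440],4)]));s=bot.get_state();print(s['tcp_pos'],s['t'])
```

```text
[582.9 196.3 163.9] [-0.13  0.24 -0.76] 0.9043980273102997
False
[582.86656417 196.35971757 290.01471872] 20.9917
```

View pics/end.png

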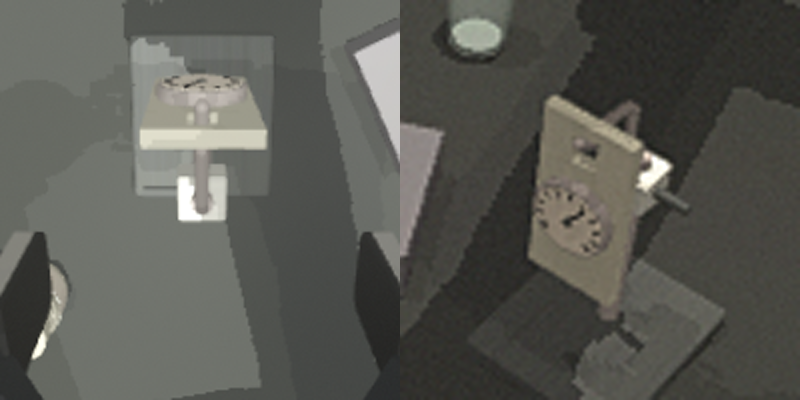

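The end picture shows the plate hanging on the hook with the dial outward and the tip through the slot, at (200,108) on the left. The gripper is clear of it. I'll let any swing die down, then hand in.

Run:
```python
from h import *
bot.dwell(6);a=imaging.capture("wrist").astype(int);bot.dwell(.3);b=imaging.capture("wrist").astype(int)
print(np.abs(a-b)[130:330,220:420].max(),bot.get_state()['t']);print(bot.sign_off())
```

```text
6 27.3917
the job is handed in; nothing more can be done
None
```

The thermometer plate hangs by its slot on the stand's hook, free and upright in the bend with the dial facing outward. I handed the job in at 27.4 s, with the plate still and the gripper clear; the bottle, beaker and jar were not touched.

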